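# Seat the bearing in the corner nest of the checking plate

## Robot

A 6-joint arm with a two-finger parallel gripper is mounted at the origin on a cart in front of the work surface, level with it; the furniture and walls round the work are solid. World frame = base frame: x ahead of the robot, y to its left, z up, the work surface at z = 0. Lengths are in m, angles in rad, forces in N, time in s.
With the tool pointing down it reaches from about 0.15 to 0.775 m from the base axis. Payload 6.1 kg.
Tool frame: the origin (TCP) lies on the centre line of the jaws, within the pads' length; the fingertips stand 17 mm ahead of it and the grasp point (between the pads) lies 2 mm behind it; z points along the fingers, y is the direction in which the jaws open and shut (so a half turn about z gives the same grasp; the last joint's range is limited). The gripper opens to 85 mm and grips with 20 to 120 N. Pads are 22 mm wide; open, the fingers measure 114 mm over their backs; the gripper's body (76 mm by 85 mm) begins 54 mm behind the grasp point. The pads swing forward as they close: fully open they stand 13 mm farther back than shut.
Start: joints at [-1.207, 0.126, -0.04, 1.405, 0, 1.571], TCP at [0.187, -0.491, 0.248] pointing down, gripper open.
Joint ranges: [-2.72, 2.72], [-0.95, 1.95], [-1.27, 1.35], [-1.78, 2.02], [-1.46, 1.47], [-3.14, 3.14]. Speed limits (rad/s): [2.39, 2.39, 3.01, 3.14, 3.14, 3.14].

## Interface

Orientations are given as a unit quaternion [w, x, y, z].
In Python, from station import bot gives the robot as it stands. The module is installed in compiled form; this text tells all that it offers.
- The arm moves only by the shell command python3 -m inch 'ROWS' [FORCE]. ROWS is text: rows parted by semicolons, each of 5 numbers parted by spaces: the shift along the tool's x, y, z scaled (see below), then the turn about the tool's z scaled (see below), then the gripper command: -1 is fully open, 1 is shut, values between are in proportion. A call has 1 to 5 rows; each row is the pose to reach, as a shift and turn from the pose commanded when the call began, along the tool's axes at that moment, turning the shorter way round; what a row does not reach only later rows make up. The controller multiplies each number of a shift by 100 mm and each number of a turn by 180 degrees. A row lasts 1/10 s, in which the tool goes at most 50 mm and 8.59 degrees, less where a joint would pass 70% of its speed; a pose out of reach is approached as far as the arm can. A call with a number of a shift or a turn outside -1 to 1 is refused whole. A call with a gripper value outside its range is refused whole. The fingers move at their own pace and stop on an object; FORCE is the grip in N (left out, the last holds). Time passes only in rows, so rows that repeat a pose let the fingers close. It gives the time, the measured TCP pose, the force and the opening at its end, in the units of the state.
- bot.read_state(): the state, without advancing time (a new reading comes with each control period).
- bot.read_camera(name): name is "scene" or "top" or "wrist"; returns a dict with "color" (400x640x3 uint8, red, green, blue), "fovy" (degrees; the focal length in pixels is half the picture's height over the tangent of half this angle, whatever the lens; pixels are square), "cx", "cy" (the principal point, pixels), "rvec" (rotation vector, rad) and "tvec" (3), from world to camera coordinates, as OpenCV has them; the wrist camera has in their place "hand_eye" (4x4, takes a point from camera to tool coordinates, whose origin is the TCP and whose axes are the flange's). Camera axes: x right, y down, z forward; pixel columns grow to the right and rows downward; lengths in m; the calibration is good to about 2 mm. A picture is of the moment at which its call begins: read the wrist's pose just before it. There is no depth.
- bot.close_job(): hands the job in, once; it reports no verdict.
The state is a dict: "time_s": time; "qpos": joint angles; "qvel": joint speeds; "effort": joint torques, N m; "ee_pos": TCP position; "tool_rot": TCP orientation; "force": force on the tool from outside, world axes, zero at the start; "ft_torque": the same for the moment, N m; "opening": finger opening in m.
Only numpy, scipy, OpenCV 4.12 (cv2) and the standard library are available. Lean on these libraries where they do the work, as an engineer would, in place of code of your own. Each camera call takes 0.05 s, during which the arm holds its last target.

## Task

With the fingertips, push the small ball bearing straight across the checking plate until it lies against the long rail before it has passed the middle of the rail, then slide it along, keeping it against the rail, into the corner pocket until it is fully home against both the rail and the end stop. Only push it: never lift or tip it, and leave the big bearing and the nut on the plate where they are. Finish with the hand clear of everything.

Things in the scene. Friction and masses are not known exactly. Their poses are not given: they have to be found in the camera images.
- jig: Checking plate, fixed: dark steel, 200 (x) x 340 (y) x 12 mm. Origin at the centre of its underside; top 12 mm above it. Its x axis points across the plate towards the rail, y along the rail towards the corner pocket, z up. The bright rail, the end stop and the lip on it are 10 mm high (tops 22 mm above the origin). End stop: bar across the +y end, inner face at y=+150 mm, from x=-13 to 70.
- rail_face (a point): Fixed point at [70, 0, 17] mm in the plate's frame: on the rail's inner face, half-way along. The rail, 16 mm wide, runs from y=-165 to 165 mm along the far edge; inner face at x=+70 mm. Axes as the plate's.
- lip_nose (a point): Fixed point at [19, 120, 17] mm in the plate's frame: inner face of the short lip at its mouth end. The lip, 16 mm wide, parallel to the rail, reaches from the end stop back to a round nose at y=+112 mm. Rail, end stop and lip form the corner pocket, 51 mm wide, open towards -y. Axes as the plate's.
- nest_home (a point): Fixed point on the checking plate at [46.5, 126.5, 19] mm in the plate's frame: where the small bearing's centre lies when it touches both rail and end stop. Axes as the plate's.
- bearing_center (a point): Centre of the small ball bearing (half-way up): loose grey steel ring lying flat on the plate, outside diameter 47 mm, 14 mm high, about 0.13 kg; slides easily (oiled steel, friction about 0.25). It starts on the plate with its centre 50 to 85 mm short of where it touches the rail and 150 to 240 mm short of home along the rail.
- big_bearing: The other, bigger ball bearing, 62 mm across and 16 mm high, loose, lying on the front part of the plate near the pocket end; origin at the centre of its underside. To be left alone.
- hex_nut: Large hex nut, 36 x 41 x 19 mm, loose, lying on the front part of the plate near its middle; origin at the centre of its underside. To be left alone.
Not all that is in view belongs to the job. What is shaped like the part that bears bearing_center but pink, purple or red is not meant.

How it is judged:
On the way, in this order (a step that is already met when the one before it is completed fails the run):
1. the small bearing lies against the rail while still in the first half of the way (x of bearing_center in the frame of jig above 0.0425 m and y of bearing_center in the frame of jig below 0.03 m), for 0.1 s.
2. the small bearing is home in the corner pocket (x of bearing_center in the frame of jig above 0.0435 m and y of bearing_center in the frame of jig above 0.1235 m), for 0.1 s.
At the end, for the whole second after the job is handed in: The small bearing lies flat on the plate in the corner pocket, its rim within 3 mm of the rail and within 3 mm of the end stop; the big bearing and the nut are within 12 mm of where they were (all of step 2 and z of bearing_center in the frame of jig below 0.022 m and angle between bearing_center's own z axis and vertical below 0.1 rad and distance of each of big_bearing, hex_nut from where it was at the start of the episode below 0.012 m); the robot touches nothing.
It fails at once if the small bearing is lifted more than 8 mm off the plate (z of bearing_center in the frame of jig above 0.027 m).
It fails at once if the small bearing is tipped more than about 17 degrees (angle between bearing_center's own z axis and vertical above 0.3 rad).
It fails at once if the small bearing is more than 10 mm off the rail in the second half of the way (y of bearing_center in the frame of jig above 0.05 m and x of bearing_center in the frame of jig below 0.0365 m).
It fails at once if the big bearing or the nut is shoved more than 12 mm (distance of any of big_bearing, hex_nut from where it was at the start of the episode above 0.012 m).
It also fails if it takes over 51 s, if anything falls off the work surface, if the arm or the gripper's body presses on something with over 40 N, if the wrist force passes 120 N, or if a joint passes its speed limit or range.

## Working session

There is one attempt and no reset: what is moved stays moved. The work goes in short steps, Python scripts to look and compute and a shell command to move; the robot and the scene stay as the last step left them, time stands still between calls to the robot, and variables do not carry over. Pictures are saved under pics/ and viewed, and the job is handed in when it is done.

```bash
mkdir -p pics; python3 - <<'E'
from station import bot
import cv2
s=bot.read_state(); print({k:s[k] for k in('time_s','ee_pos','tool_rot','opening')})
for n in('top','scene'):
    c=bot.read_camera(n); cv2.imwrite(f'pics/{n}0.png',c['color'][:,:,::-1])
    print(n,c['fovy'],c['cx'],c['cy'],c['rvec'],c['tvec'])
E
```

```text
{'time_s': 0.0, 'ee_pos': array([ 0.18667496, -0.49028066,  0.24751971]), 'tool_rot': array([-7.89688059e-04,  9.83502117e-01,  1.80894846e-01, -1.30374510e-04]), 'opening': 0.08549912101132985}
top 43.47792784112584 323.4987042487569 194.56464749653574 [ 2.11279105 -2.15919887  0.21020239] [-0.08568444  0.54190209  0.95682698]
scene 43.98123093297233 321.52554733074203 201.3654603296138 [ 0.70644871 -2.67151965  1.0684822 ] [0.44217337 0.29828262 0.9953365 ]
```

View pics/top0.png

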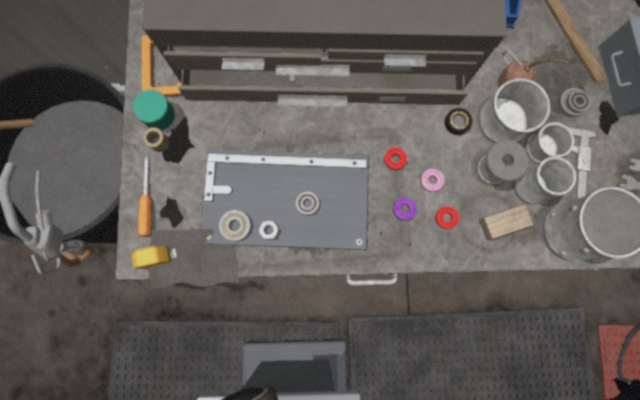

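View pics/scene0.png

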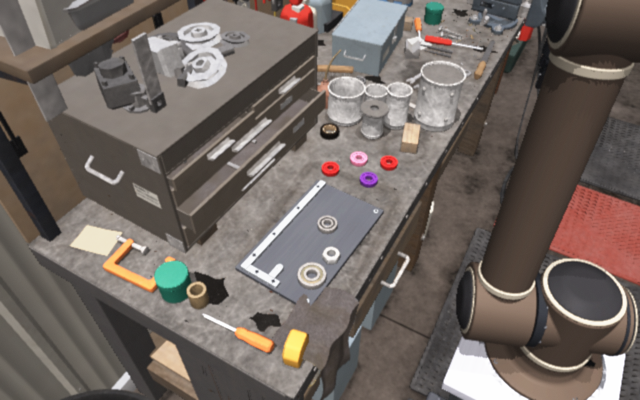

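Top view: the plate is at about (205–368, 152–248), with the rail along the top edge and the pocket at left. The small bearing is near (307,203), the big one near (234,224) and the nut near (269,230). An open drawer sits just beyond the rail. Next I'll measure these.

```bash
cat > h.py <<'E'
import numpy as np,cv2
from station import bot
def K(c):
    f=200/np.tan(np.radians(c['fovy'])/2); return np.array([[f,0,c['cx']],[0,f,c['cy']],[0,0,1.]])
def ray(c,uv,z):
    R=cv2.Rodrigues(np.array(c['rvec']))[0]; o=-R.T@np.array(c['tvec'])
    d=R.T@np.linalg.inv(K(c))@np.array([uv[0],uv[1],1.]); return o+d*(z-o[2])/d[2]
def proj(c,P):
    return cv2.projectPoints(np.array(P,float).reshape(-1,3),np.array(c['rvec'],float),np.array(c['tvec'],float),K(c),None)[0].reshape(-1,2)
E
python3 - <<'E'
from h import *
c=bot.read_camera('top'); im=c['color'][:,:,::-1].copy()
R=cv2.Rodrigues(np.array(c['rvec']))[0]; print('cam',-R.T@np.array(c['tvec']))
crop=im[140:260,190:380]; cv2.imwrite('pics/topcrop.png',cv2.resize(crop,None,fx=4.2,fy=4.2,interpolation=cv2.INTER_CUBIC))
hsv=cv2.cvtColor(im,cv2.COLOR_BGR2HSV); g=cv2.cvtColor(im,cv2.COLOR_BGR2GRAY)
m=((g>125)).astype(np.uint8)*255; m[:145]=0;m[255:]=0;m[:,:195]=0;m[:,375:]=0
cs,_=cv2.findContours(m,cv2.RETR_EXTERNAL,cv2.CHAIN_APPROX_NONE)
for k in cs:
    if cv2.contourArea(k)>15: print(cv2.contourArea(k),cv2.boundingRect(k),cv2.minEnclosingCircle(k),cv2.minAreaRect(k))
cv2.imwrite('pics/mask.png',cv2.resize(m[140:260,190:380],None,fx=4.2,fy=4.2,interpolation=cv2.INTER_NEAREST))
E
```

```text
cam [ 0.36164364 -0.07756722  1.03909324]
17.0 (299, 252, 11, 3) ((304.0, 253.5), 5.02503776550293) ((304.0, 253.0), (2.0, 10.0), 90.0)
85.0 (267, 247, 22, 8) ((277.5, 251.0), 10.920265197753906) ((277.5092468261719, 250.83384704589844), (21.300487518310547, 6.600932598114014), 3.1798300743103027)
95.5 (238, 247, 26, 8) ((250.5, 253.0), 12.54003620147705) ((250.5, 250.5), (7.0, 25.0), 90.0)
56.5 (368, 225, 7, 17) ((371.0, 233.0), 8.062357902526855) ((371.0, 233.0), (16.0, 6.0), 90.0)
19.0 (370, 200, 5, 7) ((372.3947448730469, 203.1842041015625), 3.2413172721862793) ((372.0, 203.0), (6.0, 4.0), 90.0)
14657.5 (195, 145, 180, 103) ((284.5, 187.71568298339844), 99.17105865478516) ((284.5, 195.99996948242188), (178.99996948242188, 101.99998474121094), 0.0)
```

View pics/topcrop.png

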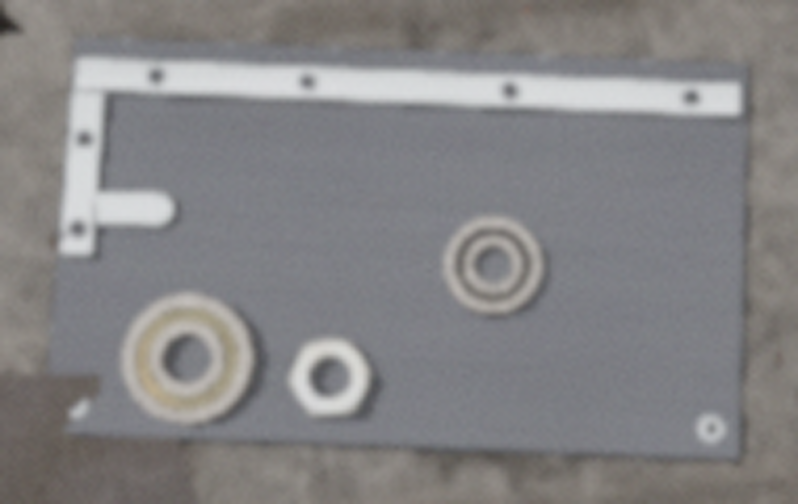

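View pics/mask.png

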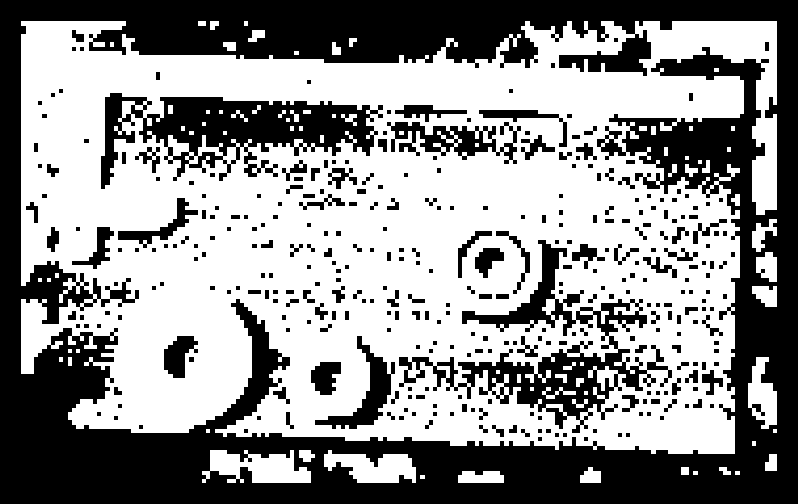

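```bash
python3 - <<'E'
from h import *
c=bot.read_camera('top'); im=c['color'][:,:,::-1].copy()
g=cv2.cvtColor(im,cv2.COLOR_BGR2GRAY)
for n,uv in dict(plate=(250,180),rail=(290,160),ring=(298,203),big=(234,212)).items(): print(n,g[uv[1],uv[0]])
m=((g>165)).astype(np.uint8)*255; m[:145]=0;m[248:]=0;m[:,:200]=0;m[:,370:]=0
cs,_=cv2.findContours(m,cv2.RETR_EXTERNAL,cv2.CHAIN_APPROX_NONE)
for k in cs:
    if cv2.contourArea(k)>15:
        (u,v),r=cv2.minEnclosingCircle(k); print(cv2.contourArea(k),cv2.boundingRect(k),(u,v),r)
        M=cv2.minAreaRect(k); print('  ',M)
        if 18<2*r<50:
            for z in(.026,): print('  world',ray(c,(u,v),z), 'diam',2*np.linalg.norm(ray(c,(u+r,v),z)-ray(c,(u,v),z)))
# rail edges by subpixel columns
top=[];bot_=[];
for u in range(225,360,3):
    col=g[145:180,u].astype(int)
    w=np.where(col>165)[0]
    if len(w): top.append((u,145+w.min()-.5)); bot_.append((u,145+w.max()+.5))
for n,e in(('outer',top),('inner',bot_)):
    p=np.polyfit(*np.array(e).T,1); print(n,p,np.polyval(p,[215,360]))
    a,b=[ray(c,(u,np.polyval(p,u)),.022) for u in(215,360)]; print(a,b,np.degrees(np.arctan2(*(a-b)[[0,1]])))
E
```

```text
plate 125
rail 216
ring 133
big 184
23.0 (356, 239, 6, 6) (358.5, 241.5) 2.9155757427215576
   ((358.5, 241.5), (5.0, 5.0), 90.0)
238.5 (259, 221, 19, 18) (267.7901306152344, 229.40122985839844) 9.397103309631348
   ((268.0, 229.5), (17.0, 18.0), 90.0)
  world [0.47475819 0.01648393 0.026     ] diam 0.03798235176841228
657.5 (219, 210, 31, 30) (233.92857360839844, 224.92857360839844) 15.071699142456055
   ((233.90003967285156, 224.80001831054688), (29.06888198852539, 29.516094207763672), 63.43495178222656)
  world [0.48531288 0.08488429 0.026     ] diam 0.06089506035301185
23.5 (296, 192, 22, 21) (306.5799865722656, 202.27999877929688) 10.92416000366211
   ((304.45343017578125, 200.2575225830078), (15.231636047363281, 21.355695724487305), 47.121097564697266)
  world [ 0.5287562  -0.06291966  0.026     ] diam 0.04469628626767985
1409.0 (204, 154, 162, 47) (284.5, 179.5) 82.82823181152344
   ((284.5, 177.0), (46.0, 161.0), 90.0)
outer [3.79885815e-02 1.45511989e+02] [153.67953448 159.18787879]
[0.63596069 0.12612503 0.022     ] [ 0.61836904 -0.1759974   0.022     ] 3.332391383017757
inner [4.11506368e-02 1.52036276e+02] [160.88366271 166.85050505]
[0.62050919 0.12589127 0.022     ] [ 0.60194127 -0.17540427  0.022     ] 3.5265033427052015
```

```bash
cat >> h.py <<'E'
def fit2d(J,W):
    J=np.array(J)[:,:2];W=np.array(W)[:,:2]
    a=J-J.mean(0);b=W-W.mean(0)
    th=np.arctan2((a[:,0]*b[:,1]-a[:,1]*b[:,0]).sum(),(a*b).sum())
    R=np.array([[np.cos(th),-np.sin(th)],[np.sin(th),np.cos(th)]]); t=W.mean(0)-R@J.mean(0)
    return th,R,t,W-(J@R.T+t)
E
python3 - <<'E'
from h import *
c=bot.read_camera('top')
f=lambda x,y:(190+(x+.5)/4.2-.5,140+(y+.5)/4.2-.5)
# rail corners from crop (top surface z=.022), lip nose, end-stop lower corners
P=[((77,58),(86,165)),((743,82),(86,-165)),((742,116),(70,-165)),((106,92),(70,150)),((96,255),(-13,150)),((60,252),(-13,166)),((176,210),(11,112))]
J=[p[1] for p in P]; W=[ray(c,f(*p[0]),.022)*1000 for p in P]
th,R,t,r=fit2d(J,W); print(np.degrees(th),t); print(np.round(r,1))
b=ray(c,f(493.5,265),.025)*1000; print('bearing',b, R.T@(b[:2]-t))
for n,uv,z in(('big',f(188.5,358),.028),('nut',f(331,377),.031)):
    q=ray(c,uv,z)*1000; print(n,q,R.T@(q[:2]-t))
s=bot.read_camera('scene'); im=s['color'][:,:,::-1]
T=lambda x,y,z:np.r_[R@[x,y]+t,z]/1000
pts=proj(s,[T(86,165,22),T(70,-165,22),T(-13,166,22),T(70,150,22),T(*(R.T@(b[:2]-t)),26)])
v=im[160:320,220:400].copy(); v=cv2.resize(v,None,fx=4,fy=4,interpolation=cv2.INTER_CUBIC)
for p in pts: cv2.drawMarker(v,tuple(int(q) for q in ((p-[220,160])*4+2)),(0,0,255),0,12,1)
cv2.imwrite('pics/scenechk.png',v[:600])
E
```

```text
-3.35887919495195 [541.42337507 -19.70320581]
[[-0.2  0.8]
 [ 0.6 -0.2]
 [-0.8  0. ]
 [-0.9  0.2]
 [ 0.2 -1. ]
 [ 1.1  0.5]
 [ 0.  -0.4]]
bearing [527.99751679 -63.99283874  25.        ] [-10.80786805 -45.00016937]
big [485.18940264  83.41347365  28.        ] [-62.17896889  99.64479448]
nut [474.21343542  14.73635648  31.        ] [-69.11229351  30.44257422]
```

View pics/scenechk.png

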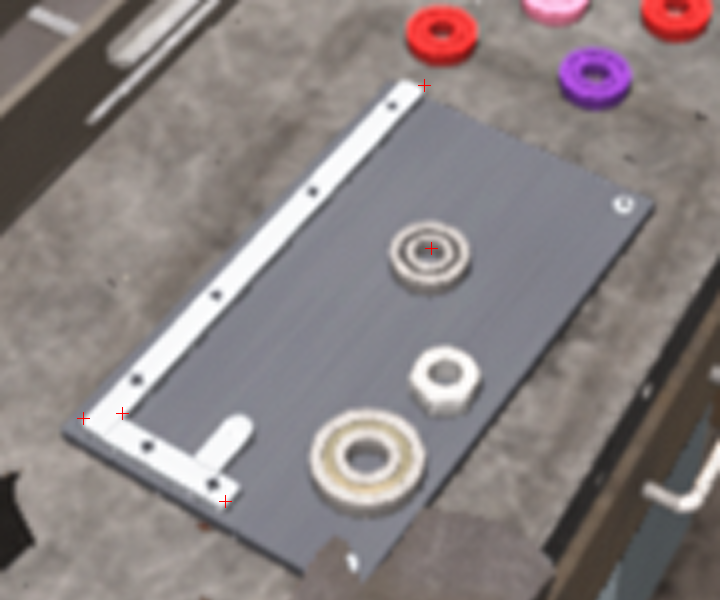

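Plate pose fits within about 1 mm, and the scene view agrees. The bearing is at jig (-11,-45), inside its stated range: 57 mm short of the rail and 171 mm short of home. Next is the approach, with fingers shut.

```bash
cat >> h.py <<'E'
from scipy.spatial.transform import Rotation as Ro
TH=np.radians(-3.36); RJ=np.array([[np.cos(TH),-np.sin(TH)],[np.sin(TH),np.cos(TH)]]); TJ=np.array([541.4,-19.7])
def rot(s):
    q=np.array(s['tool_rot']); return Ro.from_quat([q[1],q[2],q[3],q[0]]).as_matrix()
def where():
    s=bot.read_state(); p=np.array(s['ee_pos'])*1000; X=rot(s)
    jy=np.degrees(np.arctan2(X[1,0],X[0,0]))+3.36
    print('t',round(s['time_s'],2),'jig',np.round(RJ.T@(p[:2]-TJ),1),'z',round(p[2],1),'yaw_j',round(jy,2),'F',np.round(RJ.T@np.array(s['force'])[:2],1),round(s['force'][2],1),'op',round(s['opening'],4)); return s
def goto(jx,jy,z,yawj):
    "shift (scaled) in current tool axes, and turn"
    s=where(); p=np.array(s['ee_pos'])*1000; X=rot(s)
    w=np.r_[RJ@[jx,jy]+TJ,z]
    cur=np.degrees(np.arctan2(X[1,0],X[0,0]))+3.36
    print('row',np.round(X.T@(w-p)/100,3),'turn',round(-((yawj-cur+180)%360-180)/180,4))
E
python3 - <<'E'
from h import *
goto(-60,-45,150,0)
E
```

```text
t 0.3 jig [-326.4 -490.8] z 248.0 yaw_j 24.2 F [-1.1  0.5] -0.9 op 0.0856
row [ 4.258 -2.973  0.982] turn 0.1345
```

```bash
for i in 1; do python3 -m inch '0.35 -0.25 0 0 1; 0.7 -0.5 0 0 1; 0.95 -0.66 0 0 1; 0.95 -0.66 0 0 1' 20; python3 -m inch '0.35 -0.25 0 0 1; 0.7 -0.5 0 0 1; 0.95 -0.66 0 0 1; 0.95 -0.66 0 0 1'; python3 -m inch '0.35 -0.25 0 0 1; 0.7 -0.5 0 0 1; 0.95 -0.66 0 0 1; 0.95 -0.66 0 0 1'; done; python3 - <<'E'
from h import *
goto(-60,-45,150,0)
E
```

```text
time_s: 0.7
ee_pos: [0.2534, -0.3928, 0.2487]
tool_rot: [-0.0, 0.983, 0.183, 0.0]
force: [-0.7, 0.5, 0.2]
opening: 0.0282
time_s: 1.1
ee_pos: [0.3186, -0.298, 0.2485]
tool_rot: [-0.0, 0.983, 0.183, 0.0]
force: [-0.5, -0.7, 0.6]
opening: -0.0002
time_s: 1.5
ee_pos: [0.384, -0.203, 0.2482]
tool_rot: [-0.0, 0.983, 0.183, 0.0]
force: [-0.4, 0.4, 0.6]
opening: 0.0002
t 1.5 jig [-146.4 -192.2] z 248.2 yaw_j 24.39 F [-0.4  0.4] 0.6 op 0.0002
row [ 1.394 -0.984  0.983] turn 0.1355
```

```bash
python3 -m inch '0.3 -0.2 0.1 0 1; 0.6 -0.42 0.3 0 1; 0.9 -0.63 0.5 0.04 1; 0.94 -0.66 0.6 0.09 1; 0.94 -0.66 0.6 0.1355 1' ; python3 - <<'E'
from h import *
goto(-60,-45,80,0)
c=bot.read_camera('wrist'); cv2.imwrite('pics/w1.png',c['color'][:,:,::-1])
print(c['hand_eye'],c['fovy'])
c=bot.read_camera('scene'); cv2.imwrite('pics/s1.png',c['color'][:,:,::-1])
E
```

```text
time_s: 2.0
ee_pos: [0.4467, -0.1091, 0.1863]
tool_rot: [-0.0, 0.999, -0.033, -0.002]
force: [0.0, -0.4, 0.8]
opening: 0.0001
t 2.0 jig [-89.3 -94.8] z 186.3 yaw_j -0.47 F [ 0.  -0.4] 0.8 op 0.0001
row [ 0.293 -0.501  1.062] turn -0.0026
[[ 5.01757777e-05 -9.64393649e-01 -2.64470957e-01  6.71694707e-02]
 [ 9.99999994e-01  2.25608524e-05  1.07453140e-04  9.60027647e-04]
 [-9.76604355e-05 -2.64470960e-01  9.64393645e-01 -1.26027713e-01]
 [ 0.00000000e+00  0.00000000e+00  0.00000000e+00  1.00000000e+00]] 60.061419479159966
```

View pics/w1.png

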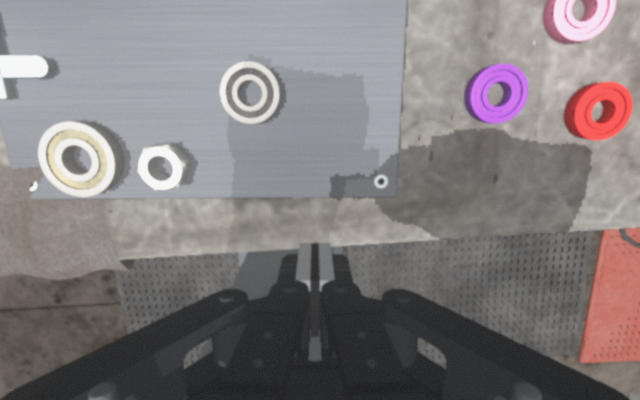

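View pics/s1.png

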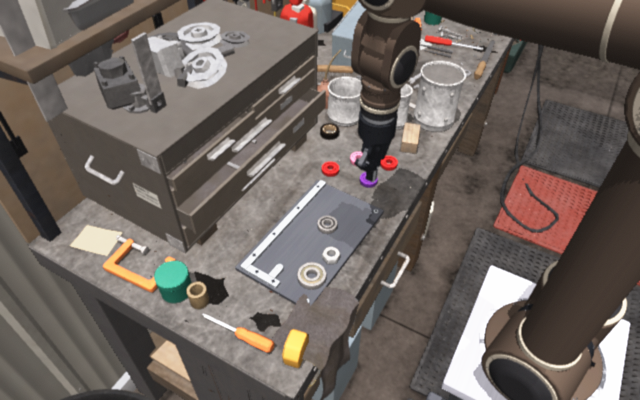

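Wrist view: the shut fingertips are at about (315,245), the small ring at (250,92), the nut at (162,167) and the big bearing at (77,158). I'll cross-check the ring position and the tip length.

```bash
python3 - <<'E'
from h import *
s=where(); c=bot.read_camera('wrist'); H=np.array(c['hand_eye']); X=rot(s); p=np.array(s['ee_pos'])
k=K(c)
def wr(uv,z):
    d=X@H[:3,:3]@np.linalg.inv(k)@np.array([uv[0],uv[1],1]); o=p+X@H[:3,3]
    return (o+d*(z-o[2])/d[2])*1000
for n,uv,z in(('ring',(249.5,92.5),.026),('nut',(162.5,167),.031),('big',(77.5,158.5),.028),('railnose',(47,67),.022)):
    q=wr(uv,z); print(n,RJ.T@(q[:2]-TJ))
Hi=np.linalg.inv(H)
for x in(.011,-.011):
  for z in(.004,.017,.030):
    for y in (0,.0145):
      a=Hi@[x,y,z,1]; uv=k@a[:3]/a[2]; print(x,y,z,uv[:2].round())
im=c['color'][230:300,280:350,::-1]; cv2.imwrite('pics/tip.png',cv2.resize(im,None,fx=8,fy=8,interpolation=cv2.INTER_CUBIC))
goto(-60,-45,80,0)
E
```

```text
t 2.1 jig [-89.1 -95.6] z 187.7 yaw_j -0.23 F [ 0.5 -0.5] -0.6 op 0.0002
ring [-10.51667692 -45.40617706]
nut [-68.97783596  28.54982722]
big [-62.1004971   99.32810254]
railnose [  9.46470828 114.04878021]
0.011 0 0.004 [312. 251.]
0.011 0.0145 0.004 [348. 251.]
0.011 0 0.017 [312. 239.]
0.011 0.0145 0.017 [345. 239.]
0.011 0 0.03 [313. 229.]
0.011 0.0145 0.03 [343. 229.]
-0.011 0 0.004 [312. 299.]
-0.011 0.0145 0.004 [347. 299.]
-0.011 0 0.017 [312. 284.]
-0.011 0.0145 0.017 [344. 284.]
-0.011 0 0.03 [313. 271.]
-0.011 0.0145 0.03 [342. 271.]
t 2.15 jig [-88.9 -95.8] z 188.1 yaw_j -0.06 F [ 0.2 -0.5] -0.2 op -0.0002
row [ 0.289 -0.508  1.081] turn -0.0003
```

View pics/tip.png

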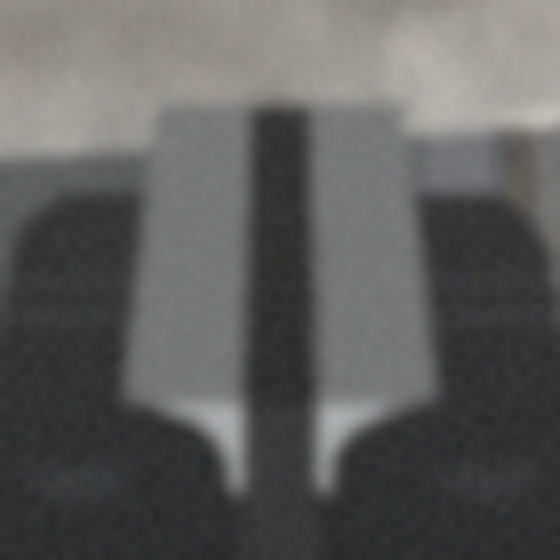

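```bash
python3 -m inch '0.289 -0.5 0.1 0 1; 0.289 -0.506 0.5 0 1; 0.289 -0.506 0.9 0 1; 0.289 -0.506 0.99 0 1; 0.289 -0.506 0.99 0 1' ; python3 - <<'E'
from h import *
goto(-60,-45,34,0)
E
```

```text
time_s: 2.65
ee_pos: [0.4779, -0.061, 0.0886]
tool_rot: [-0.0, 1.0, -0.031, -0.001]
force: [0.1, -1.0, 0.0]
opening: 0.0002
t 2.65 jig [-60.9 -45. ] z 88.6 yaw_j -0.14 F [ 0.2 -1. ] 0.0 op 0.0002
row [0.011 0.    0.546] turn -0.0008
```

```bash
python3 -m inch '0 0 0.2 0 1; 0 0 0.4 0 1; 0 0 0.48 0 1; 0 0 0.54 0 1; 0 0 0.54 0 1' ; python3 - <<'E'
from h import *
goto(-48,-45,34,0)
c=bot.read_camera('wrist'); cv2.imwrite('pics/w2.png',c['color'][:,:,::-1])
E
```

```text
time_s: 3.15
ee_pos: [0.4795, -0.0607, 0.036]
tool_rot: [0.0, 1.0, -0.031, 0.0]
force: [0.8, 0.4, -0.3]
opening: -0.0001
t 3.15 jig [-59.4 -44.5] z 36.0 yaw_j -0.19 F [0.8 0.5] -0.3 op -0.0001
row [0.114 0.004 0.02 ] turn -0.0011
```

View pics/w2.png

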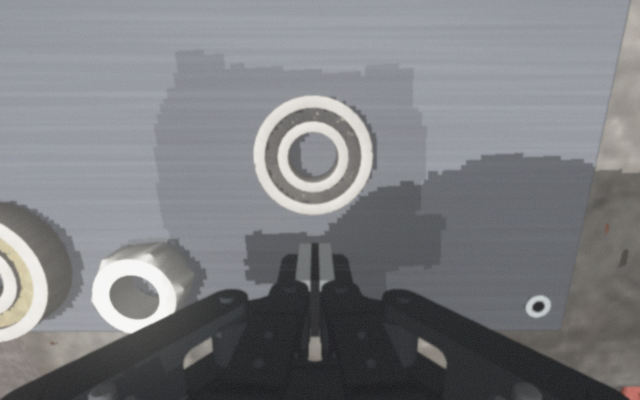

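Ring at (313,155) is straight ahead of the tips at column 315, and the nut is clear. Pushing across now.

```bash
python3 -m inch '0.06 0 0.01 0 1; 0.12 0 0.01 0 1; 0.17 0 0.01 0 1; 0.22 0 0.01 0 1; 0.27 0 0.01 0 1' ;python3 -m inch '0.06 0 0 0 1; 0.12 0 0 0 1; 0.18 0 0 0 1; 0.24 0 0 0 1; 0.30 0 0 0 1' ; python3 - <<'E'
from h import *
goto(12,-45,35,0)
c=bot.read_camera('wrist'); cv2.imwrite('pics/w3.png',c['color'][:,:,::-1])
E
```

```text
time_s: 3.7
ee_pos: [0.5065, -0.062, 0.0343]
tool_rot: [-0.0, 1.0, -0.031, -0.0]
force: [-1.4, 0.3, -0.7]
opening: -0.0
time_s: 4.2
ee_pos: [0.5364, -0.0639, 0.0342]
tool_rot: [-0.0, 1.0, -0.031, -0.0]
force: [-0.0, -0.4, 0.4]
opening: -0.0001
t 4.2 jig [ -2.4 -44.4] z 34.2 yaw_j -0.19 F [-0.  -0.4] 0.4 op -0.0001
row [ 0.144  0.006 -0.008] turn -0.001
```

View pics/w3.png

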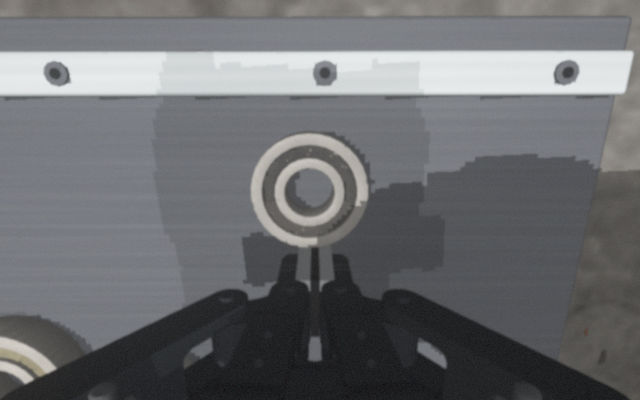

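The ring stays centred on the tips, with its centre at (310,190). About 14 mm remains to the rail (inner edge at row 96).

```bash
python3 -m inch '0.05 0 0 0 1; 0.09 0 0 0 1; 0.12 0 0 0 1; 0.135 0 0 0 1; 0.145 0 0 0 1'; python3 - <<'E'
from h import *
goto(12,-45,35,0)
c=bot.read_camera('wrist'); cv2.imwrite('pics/w4.png',c['color'][:,:,::-1])
E
```

```text
time_s: 4.75
ee_pos: [0.5505, -0.0648, 0.0343]
tool_rot: [0.0, 1.0, -0.031, -0.0]
force: [-1.3, -0.0, -0.6]
opening: 0.0002
t 4.75 jig [ 11.7 -44.4] z 34.3 yaw_j -0.18 F [-1.3 -0.1] -0.6 op 0.0002
row [ 0.003  0.006 -0.007] turn -0.001
```

View pics/w4.png

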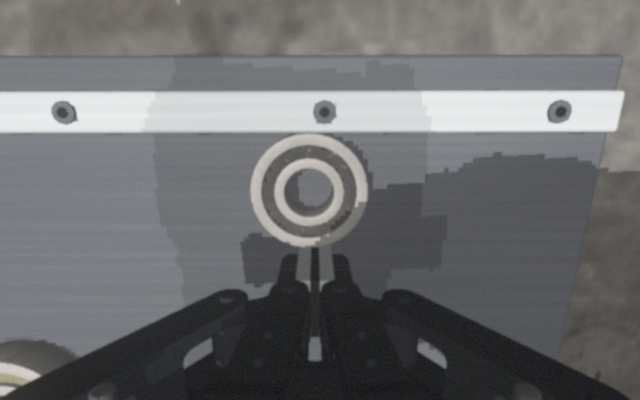

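Ring top edge is at row 134 and the rail edge at row 131, with no contact force yet. I'll push the last few mm gently.

```bash
python3 -m inch '0.01 0 0 0 1; 0.02 0 0 0 1; 0.02 0 0 0 1'; python3 -m inch '0.005 0 0 0 1; 0.01 0 0 0 1; 0.01 0 0 0 1'; python3 - <<'E'
from h import *
where()
E
```

```text
time_s: 5.1
ee_pos: [0.5509, -0.0647, 0.0339]
tool_rot: [-0.0, 1.0, -0.031, -0.001]
force: [-6.0, -0.4, 3.3]
opening: -0.0002
time_s: 5.4
ee_pos: [0.551, -0.0647, 0.0337]
tool_rot: [-0.0, 1.0, -0.031, -0.002]
force: [-6.2, 1.0, 4.1]
opening: 0.0002
t 5.4 jig [ 12.2 -44.4] z 33.7 yaw_j -0.19 F [-6.2  0.6] 4.1 op 0.0002
```

The ring is firm against the rail: 6 N at TCP x=12.2, which fits 46.5-34.5. Next I'll back off, rise, turn 70° and come behind it.

```bash
python3 -m inch '-0.08 0 0 0 1; -0.2 0 0 0 1; -0.2 0 -0.25 0 1; -0.2 0 -0.45 0 1; -0.2 0 -0.45 0 1'; python3 -m inch '0 0 0 -0.045 1; 0 0 0 -0.09 1; 0 0 0 -0.135 1; 0 0 0 -0.18 1; 0 0 0 -0.225 1';  python3 -m inch '0 0 0 -0.045 1; 0 0 0 -0.09 1; 0 0 0 -0.135 1; 0 0 0 -0.165 1; 0 0 0 -0.165 1'; python3 - <<'E'
from h import *
goto(34.7,-92,78,70)
E
```

```text
time_s: 5.9
ee_pos: [0.5348, -0.0639, 0.0822]
tool_rot: [0.0, 1.0, -0.031, 0.003]
force: [0.6, 0.4, 0.8]
opening: 0.0002
time_s: 6.4
ee_pos: [0.5328, -0.0637, 0.0784]
tool_rot: [-0.0, 0.948, 0.32, -0.0]
force: [0.1, 0.4, 0.3]
opening: 0.0001
time_s: 6.9
ee_pos: [0.5328, -0.0636, 0.0785]
tool_rot: [-0.0, 0.836, 0.549, -0.0]
force: [-0.2, 0.3, -0.8]
opening: -0.0002
t 6.9 jig [ -6.  -44.4] z 78.5 yaw_j 70.02 F [-0.3  0.3] -0.8 op -0.0002
row [-0.309  0.545  0.005] turn 0.0001
```

```bash
python3 -m inch '-0.2 0.2 0 0 1; -0.31 0.5 0 0 1; -0.31 0.545 0 0 1; -0.31 0.545 0 0 1'; python3 - <<'E'
from h import *
c=bot.read_camera('top'); im=c['color'][140:260,190:380,::-1]; cv2.imwrite('pics/t5.png',cv2.resize(im,None,fx=4.2,fy=4.2,interpolation=cv2.INTER_CUBIC))
c=bot.read_camera('wrist'); cv2.imwrite('pics/w5.png',c['color'][:,:,::-1])
goto(34.7,-92,35,70)
E
```

```text
time_s: 7.3
ee_pos: [0.5712, -0.1141, 0.0786]
tool_rot: [-0.0, 0.836, 0.548, -0.0]
force: [-0.7, 0.5, -0.8]
opening: -0.0001
t 7.4 jig [ 34.4 -91.7] z 78.7 yaw_j 69.97 F [0.2 0.6] -0.3 op 0.0
row [-0.002  0.005  0.437] turn -0.0002
```

View pics/w5.png

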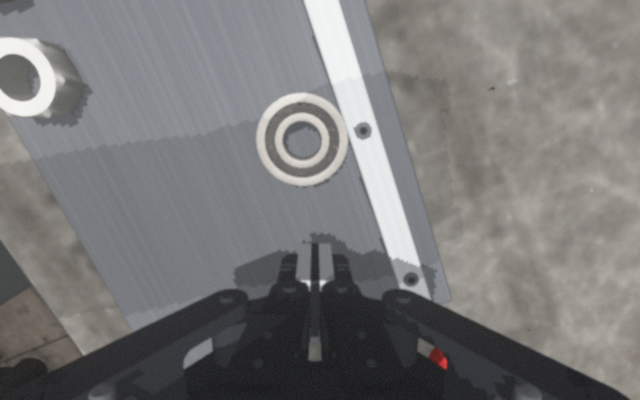

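Ring at (302,140) lies against the rail, with the tips behind it at (315,243). Descending, then pushing along the rail.

```bash
python3 -m inch '0 0 0.2 0 1; 0 0 0.35 0 1; 0 0 0.435 0 1; 0 0 0.435 0 1'; python3 -m inch '0.056 -0.021 0 0 1; 0.113 -0.041 0 0 1; 0.160 -0.058 0 0 1; 0.207 -0.075 0 0 1; 0.263 -0.096 0 0 1'; python3 - <<'E'
from h import *
goto(34.7,-32,35,70)
c=bot.read_camera('wrist'); cv2.imwrite('pics/w6.png',c['color'][:,:,::-1])
E
```

```text
time_s: 7.8
ee_pos: [0.5698, -0.1129, 0.0346]
tool_rot: [-0.001, 0.835, 0.55, -0.001]
force: [-0.5, 0.7, 0.5]
opening: 0.0001
time_s: 8.3
ee_pos: [0.573, -0.0854, 0.0361]
tool_rot: [0.0, 0.836, 0.549, 0.0]
force: [0.0, 0.0, -0.2]
opening: -0.0002
t 8.3 jig [ 35.4 -63.7] z 36.1 yaw_j 70.02 F [0. 0.] -0.2 op -0.0002
row [ 0.296 -0.115  0.011] turn 0.0001
```

View pics/w6.png

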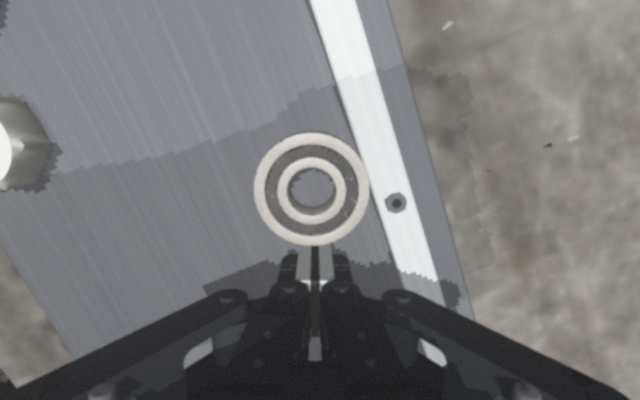

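The ring at (311,190) is centred in front of the tips and touching the rail. Continuing along it.

```bash
python3 -m inch '0.056 -0.021 0 0 1; 0.113 -0.042 0 0 1; 0.169 -0.063 0.005 0 1; 0.226 -0.085 0.01 0 1; 0.282 -0.107 0.01 0 1'; python3 -m inch '0.056 -0.021 0 0 1; 0.113 -0.041 0 0 1; 0.169 -0.062 0 0 1; 0.226 -0.082 0 0 1; 0.282 -0.103 0 0 1'; python3 - <<'E'
from h import *
goto(34.7,28,35,70)
c=bot.read_camera('wrist'); cv2.imwrite('pics/w7.png',c['color'][:,:,::-1])
E
```

```text
time_s: 8.85
ee_pos: [0.5741, -0.0551, 0.0347]
tool_rot: [-0.0, 0.836, 0.549, -0.0]
force: [-0.6, -0.0, -0.8]
opening: 0.0001
time_s: 9.35
ee_pos: [0.5759, -0.0252, 0.0348]
tool_rot: [0.0, 0.836, 0.549, 0.0]
force: [-0.2, -1.3, -0.8]
opening: -0.0001
t 9.35 jig [34.8 -3.5] z 34.8 yaw_j 70.02 F [-0.1 -1.3] -0.8 op -0.0001
row [ 0.295 -0.108 -0.002] turn 0.0001
```

View pics/w7.png

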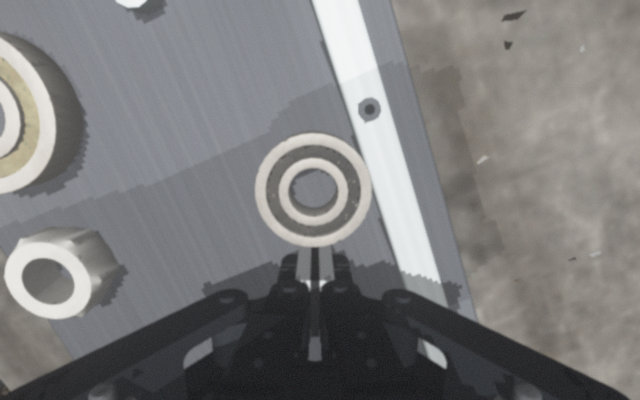

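The ring is still against the rail at (313,190), and its y is about 29. Continuing.

```bash
python3 -m inch '0.056 -0.021 0 0 1; 0.113 -0.041 0 0 1; 0.169 -0.062 0 0 1; 0.226 -0.082 0 0 1; 0.282 -0.103 0 0 1'; python3 -m inch '0.056 -0.021 0 0 1; 0.113 -0.041 0 0 1; 0.169 -0.062 0 0 1; 0.226 -0.082 0 0 1; 0.282 -0.103 0 0 1'; python3 - <<'E'
from h import *
goto(34.7,94,35,70)
c=bot.read_camera('wrist'); cv2.imwrite('pics/w8.png',c['color'][:,:,::-1])
E
```

```text
time_s: 9.9
ee_pos: [0.5776, 0.0048, 0.0348]
tool_rot: [-0.0, 0.836, 0.549, 0.0]
force: [0.9, 0.2, -0.0]
opening: -0.0001
time_s: 10.4
ee_pos: [0.5794, 0.0348, 0.0348]
tool_rot: [0.0, 0.836, 0.549, 0.0]
force: [0.7, -0.1, 0.3]
opening: 0.0002
t 10.4 jig [34.7 56.6] z 34.8 yaw_j 70.02 F [ 0.7 -0.1] 0.3 op 0.0002
row [ 0.352 -0.128 -0.002] turn 0.0001
```

View pics/w8.png

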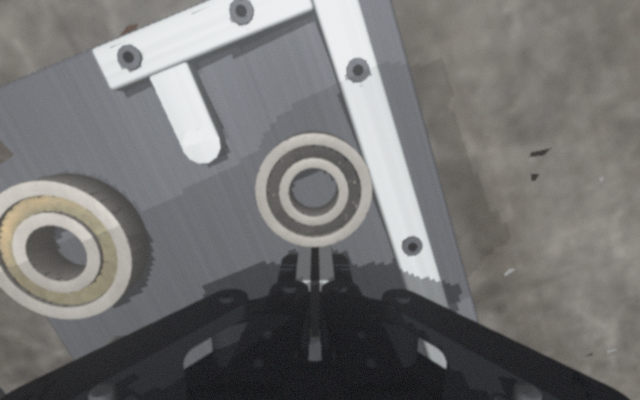

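The ring at (313,190) is on the rail and clear of the lip nose at (205,155). I'll go about 32 mm, then finish gently.

```bash
python3 -m inch '0.066 -0.024 0 0 1; 0.132 -0.048 0 0 1; 0.197 -0.072 0 0 1; 0.263 -0.096 0 0 1; 0.31 -0.113 0 0 1'; python3 -m inch '0.014 -0.005 0 0 1; 0.028 -0.01 0 0 1; 0.038 -0.014 0 0 1; 0.047 -0.017 0 0 1; 0.047 -0.017 0 0 1'; python3 - <<'E'
from h import *
goto(34.7,94,35,70)
c=bot.read_camera('wrist'); cv2.imwrite('pics/w9.png',c['color'][:,:,::-1])
E
```

```text
time_s: 10.95
ee_pos: [0.5812, 0.0679, 0.0348]
tool_rot: [-0.0, 0.835, 0.55, 0.0]
force: [-0.4, -0.6, -0.8]
opening: 0.0
time_s: 11.45
ee_pos: [0.5815, 0.0722, 0.0348]
tool_rot: [-0.0, 0.836, 0.549, 0.0]
force: [-0.4, -0.3, 0.2]
opening: -0.0001
t 11.45 jig [34.7 94. ] z 34.8 yaw_j 70.01 F [-0.4 -0.3] 0.2 op -0.0001
row [-0.     0.    -0.002] turn 0.0001
```

View pics/w9.png

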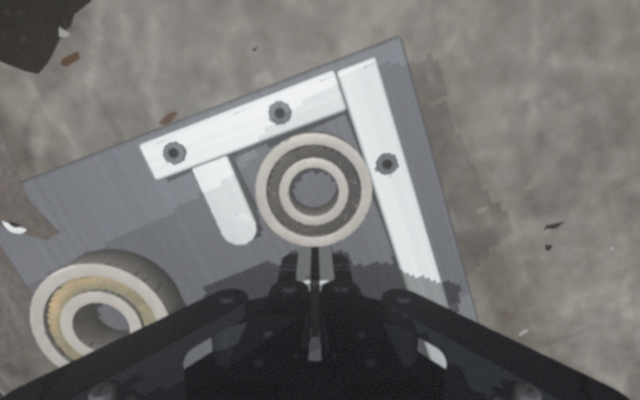

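Nearly home, but there is no force on the end stop yet, so I'll press a little further until contact.

```bash
python3 -m inch '0.009 -0.003 0 0 1; 0.019 -0.007 0 0 1; 0.019 -0.007 0 0 1'; python3 -m inch '0.009 -0.003 0 0 1; 0.014 -0.005 0 0 1; 0.014 -0.005 0 0 1';python3 - <<'E'
from h import *
where()
E
```

```text
time_s: 11.8
ee_pos: [0.5816, 0.0742, 0.0348]
tool_rot: [0.0, 0.836, 0.549, -0.0]
force: [-0.7, -0.1, 0.1]
opening: 0.0002
time_s: 12.1
ee_pos: [0.5815, 0.0746, 0.0348]
tool_rot: [0.001, 0.836, 0.549, -0.001]
force: [-0.8, -6.4, 0.9]
opening: 0.0001
t 12.1 jig [34.5 96.5] z 34.8 yaw_j 69.98 F [-0.5 -6.5] 0.9 op 0.0001
```

```bash
python3 -m inch '0.009 -0.003 0 0 1; 0.009 -0.003 0 0 1';python3 - <<'E'
from h import *
where()
c=bot.read_camera('wrist'); cv2.imwrite('pics/w10.png',c['color'][:,:,::-1])
E
python3 -m inch '-0.1 0.03 0 0 1; -0.25 0.09 0 0 1; -0.25 0.09 -0.3 0 1; -0.25 0.09 -0.7 0 1; -0.25 0.09 -0.95 0 1'; python3 - <<'E'
from h import *
s=where()
c=bot.read_camera('wrist'); im=c['color'][:,:,::-1]; cv2.imwrite('pics/w11.png',im)
H=np.array(c['hand_eye']);X=rot(s);p=np.array(s['ee_pos'])
np.save('pose.npy',np.r_[X.ravel(),p])
E
```

```text
time_s: 12.3
ee_pos: [0.5815, 0.0748, 0.0348]
tool_rot: [0.002, 0.836, 0.549, -0.001]
force: [-2.2, -8.8, 1.5]
opening: 0.0002
t 12.3 jig [34.5 96.7] z 34.8 yaw_j 69.95 F [-1.7 -8.9] 1.5 op 0.0002
time_s: 12.85
ee_pos: [0.5808, 0.0492, 0.1324]
tool_rot: [0.0, 0.836, 0.549, 0.001]
force: [0.6, -0.9, -0.2]
opening: -0.0001
t 12.85 jig [35.3 71.1] z 132.4 yaw_j 69.97 F [ 0.6 -0.9] -0.2 op -0.0001
```

View pics/w11.png

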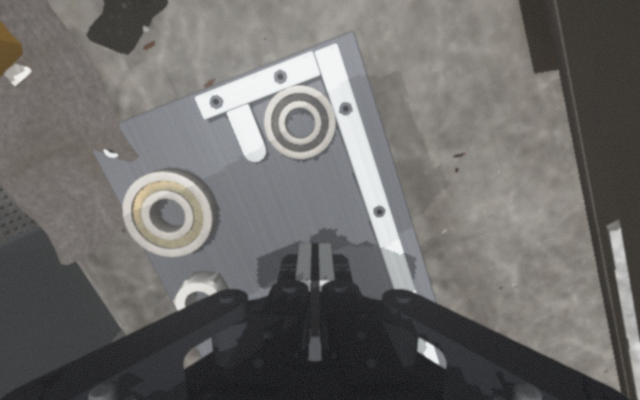

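The ring looks seated at (300,122), touching the rail and end stop. I'll measure it from both the wrist and top views.

```bash
python3 -m inch '-0.45 0 0 0 1; -0.9 0 0 0 1; -0.95 0 -0.3 0 1; -0.95 0 -0.5 0 1; -0.95 0 -0.5 0 1'; python3 - <<'E'
from h import *
P=np.load('pose.npy');X=P[:9].reshape(3,3);p=P[9:]
s=where(); c=bot.read_camera('wrist');H=np.array(c['hand_eye']);k=K(c)
def wr(uv,z):
    d=X@H[:3,:3]@np.linalg.inv(k)@np.array([uv[0],uv[1],1]); o=p+X@H[:3,3]
    return RJ.T@(((o+d*(z-o[2])/d[2])*1000)[:2]-TJ)
print('ring wrist',wr((300,122.5),.026),'corner rail/stop',wr((322,75),.022),'lip nose end',wr((254,161),.022))
c=bot.read_camera('top'); im=c['color'][:,:,::-1]
v=cv2.resize(im[140:260,190:380],None,fx=4.2,fy=4.2,interpolation=cv2.INTER_CUBIC)
T=lambda x,y,z:np.r_[RJ@[x,y]+TJ,z]/1000
for P_,col in((T(46.5,126.5,26),(0,0,255)),(T(-62.2,99.6,28),(0,255,0)),(T(-69.1,30.4,31),(0,255,0))):
    q=proj(c,[P_])[0]; cv2.drawMarker(v,(int((q[0]-190+.5)*4.2),int((q[1]-140+.5)*4.2)),col,0,14,1)
cv2.imwrite('pics/t12.png',v)
E
```

```text
time_s: 13.4
ee_pos: [0.5437, -0.0384, 0.1828]
tool_rot: [0.001, 0.836, 0.549, 0.002]
force: [0.1, -0.4, -0.3]
opening: -0.0001
t 13.4 jig [  3.4 -18.6] z 182.8 yaw_j 69.93 F [ 0.1 -0.4] -0.3 op -0.0001
ring wrist [ 46.48948195 127.39284287] corner rail/stop [ 70.12276812 150.36126359] lip nose end [  7.55480711 114.00533429]
```

View pics/t12.png

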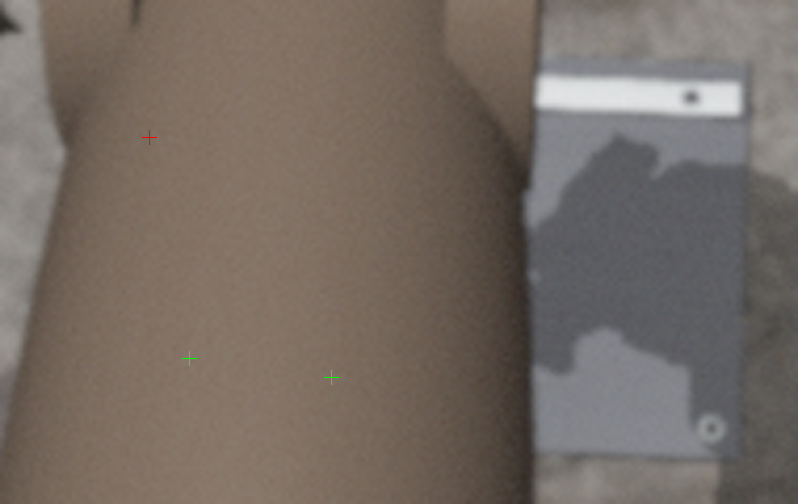

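The arm blocks the top view. The wrist measurement gives the ring at (46.5,127.4) with the rail/stop corner at (70.1,150.4), so both gaps are about 0. One more check, from the scene camera.

```bash
python3 - <<'E'
from h import *
c=bot.read_camera('scene'); im=c['color'][:,:,::-1]
cv2.imwrite('pics/s12.png',cv2.resize(im[160:310,220:400],None,fx=4,fy=4,interpolation=cv2.INTER_CUBIC))
E
```

```text
(no output)
```

View pics/s12.png

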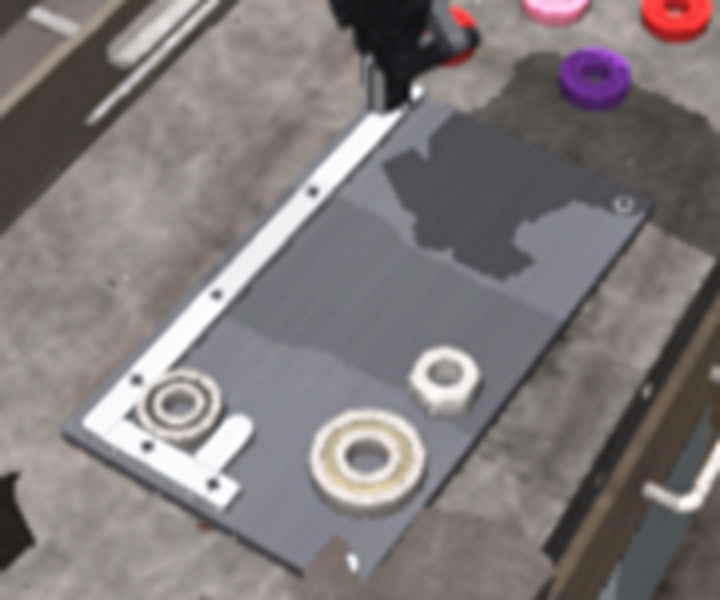

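The scene view shows the ring at (180,405) seated flat in the corner. The nut (446,380) and big bearing (367,458) are where they were in the first picture, and the hand is clear, so I'm handing in.

```bash
python3 -c "
from station import bot
print(bot.close_job())"
```

```text
the job is handed in; nothing more can be done
None
```

The small bearing is home in the corner pocket, and I handed the job in at about 13.5 s. No verdict is reported. I shut the fingers and pushed the bearing straight across to the rail at y ≈ -44 mm, where contact showed at about 6 N. I then turned the hand 70° and slid the bearing along the rail until about 9 N showed it was against the end stop.

**Last checks:**
- **Position:** the wrist view put the bearing's centre at jig (46.5, 127.4) mm against a home of (46.5, 126.5). The rail and stop corner measured (70.1, 150.4), so both gaps are about zero.
- **Other parts:** the scene view shows the bearing lying flat and the big bearing and nut not visibly moved. The hand was about 150 mm above the plate with no contact force.

**What disagreed or failed:**
- **Stop position:** the tool stopped about 2.5 mm further along y than predicted. I put this down to calibration and fingertip shape, because the pictures show the bearing seated.
- **Lip nose:** in the same wrist view the nose measured (7.6, 114.0) mm where the drawing has (11, 112). I picked that point only roughly by eye.
- **Top view:** the last top picture was no use, because the arm blocked it.

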